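Complete the terminal kit and present the screw jar on the carousel

TASK

Finish setting out the parts for the battery pack's terminal: lay the copper busbar flat in the long middle compartment of the kit tray, setting it down rather than dropping it, and let go of it. Then turn the jar carousel until the yellow-lidded jar squarely faces the front, straight behind the label holder on the stand, and finish with the gripper still holding the carousel firmly and motionless there, not touching the yellow jar itself, so that I can unscrew its lid. Leave everything else on the bench and in the tray where it is.

Things in the scene. Friction and masses are not known exactly. Their poses are not given: they have to be found in the camera images.
- busbar: Flat copper bar 120 x 20 x 6 mm with two dark bolt holes, about 130 g, lying loose on the blue-grey bench mat (a thin sheet, level with the bench) to the right of the tray. Origin: centre of its underside; x along its length, z up. Both ends are alike.
- tray: Grey fixed kit tray, black floor, 200 (x) x 100 (y) x 18 mm. Origin: centre of its underside, below the middle compartment's centre. Floor 3 mm thick. Middle compartment: 128 (x) x 26 mm (y), walls 15 mm above its floor; at its middle, equally deep finger recesses 44 mm wide (x) run out to 46 mm either side (y), so fingers fit down beside the bar. Six small compartments hold other parts.
- stand: Fixed round dark steel foot of the jar carousel, 180 mm across, mostly under the disc. Origin: centre of its underside, on the vertical turning axis. Its front is its own -x side, where a sloping holder with a blank white label, 74 mm wide, juts out to 126 mm from the axis, roughly towards the robot.
- turntable (a joint): Angle of the carousel on its stand, rad, growing counter-clockwise seen from above, with no stops: it can be turned any number of times either way. 0 (or any whole turn, 6.283) means the yellow-lidded jar squarely faces the front, at the stand's -x. It turns on a bearing with light drag (about 0.04 N m) and stays where it is left.
- carousel: The turning part, 1.2 kg: white disc 208 mm across, top 32 mm above the bench; five clear jars fixed on it (lids 48 mm wide, tops 110 mm above the bench), centres 74 mm from the axis, 72 degrees apart; in the middle an 18 mm steel post with a wooden T handle. Origin: on the axis, 25 mm above the bench; x along the handle, its -x points to the yellow-lidded jar.
- handle (a point): Centre of the wooden T handle, on the turning axis, 156 mm above the bench. The handle is a level bar 90 mm long (along the carousel's x, so it lies in line with the yellow-lidded jar), 18 mm thick and 24 mm high; it is the highest part of the carousel. It may be gripped across its thickness at the middle from above.
- yellow_jar: The only jar with a yellow lid, fixed on the carousel. Origin: centre of its underside, 74 mm from the turning axis, 34 mm above the bench; 76 mm tall, 48 mm wide.
- fuse: Orange bolt-down fuse, 62 x 16 x 9 mm, in a small tray compartment; to be left. Origin: centre of its underside.
- connector: Yellow plug, 37 x 16 x 8 mm, in a small tray compartment; to be left. Origin: underside.
- nickel_tabs: Stack of nickel tabs, 57 x 10 x 6 mm, in a small tray compartment; to be left. Origin: centre of its underside.
- tape_roll: Roll of amber tape, 68 mm across, 20 mm high, lying on the bench near the robot; to be left. Origin: centre of its underside.
- screwdriver: Screwdriver with a red handle, 170 mm long, lying on the bench beyond the tray and the busbar; to be left.
- cell_block: Block of eight blue and green round cells in black spacers, 84 x 42 x 66 mm, standing on the bench beyond the busbar; to be left. Origin: centre of its underside.
- multimeter: Yellow multimeter, 150 x 75 x 38 mm, lying on the bench to the robot's right; to be left. Origin: centre of its underside.
Mind the look-alikes: they are no part of the job. Leave any pink look-alike of the stand alone.

How it is judged (in metres and radians):
On the way, in this order (a step that is already met when the one before it is completed fails the run):
1. the copper busbar lies flat in the tray's middle compartment, released (x of busbar in the frame of tray between -0.006 and 0.006 m and y of busbar in the frame of tray between -0.005 and 0.005 m and z of busbar in the frame of tray below 0.0055 m and angle between busbar's own z axis and vertical below 0.05 rad and angle between the x axis of busbar and the x axis of tray, either way round below 0.08 rad and contact force between each of the arm, the fingers and busbar below 0.1 N), for 0.2 s.
2. the yellow-lidded jar faces the front and the gripper holds the carousel there (y of yellow_jar in the frame of stand between -0.009 and 0.009 m and x of yellow_jar in the frame of stand below 0 m and contact force between the fingers and carousel above 3 N and contact force between each of the fingers, the arm and yellow_jar below 0.2 N and velocity of joint turntable between -0.04 and 0.04 rad/s), for 0.3 s.
At the end, for the whole second after the job is handed in: Busbar flat on the floor of the middle compartment (6 mm along, 5 mm across), untouched; yellow jar centred within 9 mm (7 degrees) of the stand's front line; carousel still (under 0.04 rad/s), held by the fingers with over 3 N; robot not touching the yellow jar (all of step 1 and all of step 2); the arm keeps its last pose, push and grip.
It fails at once if a bystander is shifted by more than 20 mm (distance of any of fuse, connector, nickel_tabs, tape_roll, screwdriver, cell_block, multimeter from where it was at the start of the episode above 0.02 m).
It fails at once if the busbar is dropped (falls free from more than about 25 mm) (linear speed of busbar above 0.7 m/s and contact force between the fingers and busbar below 0.05 N).
It also fails if it takes over 48 s, if anything falls off the work surface, if the arm or the gripper's body presses on something with over 40 N, if the wrist force passes 120 N, or if a joint passes its speed limit or range.

ROBOT

A 6-joint arm with a two-finger parallel gripper is mounted at the origin on the work surface. World frame = base frame: x ahead of the robot, y to its left, z up, the work surface at z = 0. Lengths are in m, angles in degrees, forces in N, time in s.
With the tool pointing down it reaches from about 0.425 to 0.95 m from the base axis. Payload 3.5 kg.
Tool frame: the origin (TCP) lies midway between the tips of the shut fingers; the grasp point (between the pads) lies 19 mm behind it; z points along the fingers, y is the line along which they close (so a half turn about z gives the same grasp; the last joint's range is limited). The gripper opens to 85 mm and grips with 20 to 120 N. Pads are 22 mm wide; open, the fingers measure 114 mm over their backs; the gripper's body (76 mm by 85 mm) begins 54 mm behind the grasp point. The pads swing forward as they close: fully open they stand 13 mm farther back than shut.
Start: joints at [-82.85, 16.404, 90.338, -0, 73.258, -8.594], TCP at [0.183, -0.65, 0.231] pointing down, gripper open.
Joint ranges: [-158.93, 158.93], [-51.34, 127.21], [12.03, 142.37], [-87.48, 267.48], [13.55, 161.25], [-162.69, 162.69]. Speed limits (degrees/s): [159.86, 159.86, 180, 180, 180, 180].

INTERFACE

Orientations are given as a 3x3 rotation matrix whose columns are the frame's x, y, z axes.
In Python, from workcell import bot gives the robot as it stands.
- The arm moves only by the tool apply_moves, never from a script. Its argument "rows" is a list that holds one entry, the list of rows, each a list of 5 numbers: the opening in per cent of the stroke, from 0 (shut) to 100 (fully open), then the shift along the tool's x, y, z in mm, then the turn about the tool's z in rad. In form: [[[claw, x, y, z, twist], ...]]. A call has 1 to 5 rows; each row is the pose to reach, as a shift and turn from the pose commanded when the call began, along the tool's axes at that moment; what a row does not reach only later rows make up. A row lasts 1/12 s, in which the tool goes at most 41.7 mm and 7.16 degrees, less where a joint would pass 70% of its speed; a pose out of reach is approached as far as the arm can. A call with a gripper value outside its range is refused whole. The fingers move at their own pace and stop on an object; "squeeze" is the grip in N (left out, the last holds). Time passes only in rows, so rows that repeat a pose let the fingers close. It gives the time, the measured TCP pose, the force, the opening and the grip force at its end, in the units of the state.
- bot.get_state(): the state, without advancing time (a new reading comes with each control period).
- bot.capture(name): name is "scene" or "top" or "wrist"; returns a dict with "img" (400x640x3 uint8, red, green, blue), "vertical_fov" (degrees; the focal length in pixels is half the picture's height over the tangent of half this angle, whatever the lens; pixels are square), "cx", "cy" (the principal point, pixels), "R" (3x3) and "t" (3): a world point X has camera coordinates R X + t; the wrist camera has in their place "mount" (4x4, takes a point from camera to tool coordinates, whose origin is the TCP and whose axes are the flange's). Camera axes: x right, y down, z forward; pixel columns grow to the right and rows downward; lengths in m; the calibration is good to about 2 mm. A picture is of the moment at which its call begins: read the wrist's pose just before it. There is no depth.
- bot.hand_in(): hands the job in; it is judged then, once.
The state is a dict: "time_s": time; "joint_pos": joint angles; "joint_velocities": joint speeds; "joint_efforts": joint torques, N m; "tool_pos": TCP position; "orientation": TCP orientation; "ft_force": force on the tool from outside, world axes, zero at the start; "ft_torque": the same for the moment, N m; "finger_gap": finger opening in m; "gripper_force": force on a finger pad.
Only numpy, scipy, OpenCV 4.12 (cv2) and the standard library are available. Lean on these libraries where they do the work, as an engineer would, in place of code of your own. Each camera call takes 0.05 s, during which the arm holds its last target. There are 200 camera calls.

## Working session

There is one attempt and no reset: what is moved stays moved. The work goes in short steps, Python scripts to look and compute and a tool call to move; the robot and the scene stay as the last step left them, time stands still between calls to the robot, and variables do not carry over. Pictures are saved under pics/ and viewed, at most 10 in all, crops included, and the job is handed in when it is done.

Besides the shell and the picture viewer there is one more tool, called after "Call:" by a JSON object that holds its "name" and its "arguments". apply_moves: Moves the arm, as the interface text tells. Its arguments: {"type":"object","properties":{"rows":{"type":"array","items":{"type":"array","items":{"type":"array","items":{"type":"number"}}}},"squeeze":{"type":"number"}},"required":["rows"]}

```bash
mkdir -p pics
python3 - <<'E'
from workcell import bot
import cv2,pickle
d={}
for n in("scene","top"):
    c=bot.capture(n);d[n]=c
    cv2.imwrite(f"pics/{n}0.png",c["img"][:,:,::-1]);print(n,{k:v for k,v in c.items() if k!="img"})
pickle.dump(d,open("cams.pkl","wb"))
print(bot.get_state())
E
```

```text
scene {'vertical_fov': 54.27208843048822, 'cx': 310.56422134476776, 'cy': 200.9077665163812, 'R': array([[-0.87416311,  0.48536353, -0.01615838],
       [ 0.38561418,  0.67351566, -0.63061745],
       [-0.29519579, -0.55749341, -0.7759256 ]]), 't': array([ 0.48890541, -0.07172187,  1.27585185])}
top {'vertical_fov': 48.66733129336377, 'cx': 318.32410923285215, 'cy': 196.3879451328273, 'R': array([[ 6.38177176e-04, -9.99975407e-01, -6.98415327e-03],
       [-9.93432306e-01,  1.65153897e-04, -1.14421266e-01],
       [ 1.14419605e-01,  7.01130453e-03, -9.93407769e-01]]), 't': array([-0.07712221,  0.52591818,  1.27520227])}
{'time_s': 0.1, 'joint_pos': array([-8.28495519e+01,  1.64508462e+01,  9.04130451e+01,  1.51414844e-03,
        7.32597149e+01, -8.59416441e+00]), 'joint_velocities': array([ 0.00930377, -0.09647256, -0.29635107,  0.02674079, -0.04422909,
        0.1038706 ]), 'joint_efforts': array([ 7.39470925e-04, -4.07296300e+01, -2.93699276e+01, -1.56587103e-04,
        3.39749706e-03,  3.32050845e-06]), 'tool_pos': array([ 0.18312419, -0.64907466,  0.23006962]), 'orientation': array([[ 9.62482871e-01,  2.71342339e-01, -2.43424408e-04],
       [ 2.71342225e-01, -9.62480546e-01,  2.14370588e-03],
       [ 3.47386910e-04, -2.12933151e-03, -9.99997673e-01]]), 'ft_force': array([-0.53171562, -0.29292747, -0.41269271]), 'ft_torque': array([-0.02564776, -0.03731473, -0.01524796]), 'gripper_force': 0.0, 'finger_gap': 0.0852818244571661}
```

View pics/scene0.png

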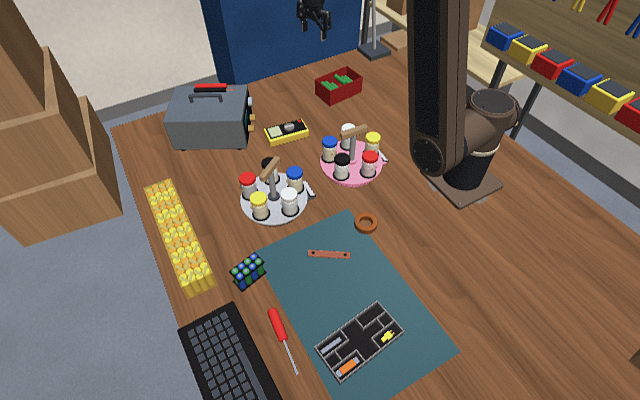

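View pics/top0.png

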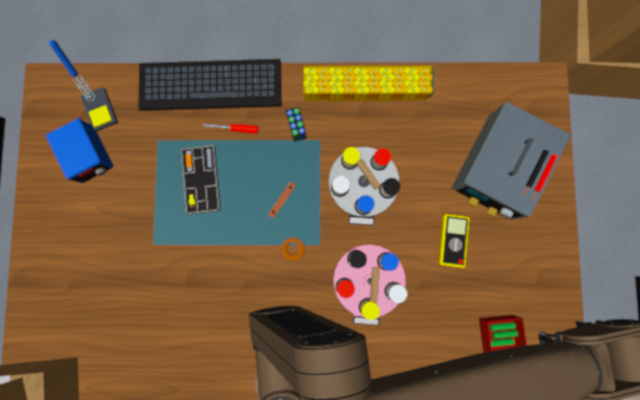

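The scene and top pictures show two carousels. The pink one at top (370,282) is the look-alike. The white-disc one at (364,180) has its label at (362,220) and its yellow lid at (351,156), and fits the description. The busbar is at about (282,199) and the tray at about (201,179). I'll confirm this in an enlarged crop and get first estimates.

```bash
cat > h.py <<'E'
import numpy as np,cv2,pickle
def f(c): return 200/np.tan(np.radians(c["vertical_fov"]/2))
def ray(c,u,v,z,R=None,t=None):
    R=c["R"] if R is None else R; t=c["t"] if t is None else t
    o=-R.T@t; d=R.T@np.array([(u-c["cx"])/f(c),(v-c["cy"])/f(c),1])
    return o+d*(z-o[2])/d[2]
def wristRt(c,s):
    T=np.eye(4);T[:3,:3]=s["orientation"];T[:3,3]=s["tool_pos"]
    M=np.linalg.inv(T@c["mount"]); return M[:3,:3],M[:3,3]
E
python3 - <<'E'
from h import *
d=pickle.load(open("cams.pkl","rb"));c=d["top"];im=c["img"]
cv2.imwrite("pics/crop.png",cv2.resize(im[120:320,160:420,::-1],None,fx=3,fy=3,interpolation=cv2.INTER_CUBIC))
P=lambda u,v,z:print((u,v,z),ray(c,u,v,z).round(4))
for a in[(282.5,199,.006),(293,183,.006),(272,216,.006),(364,180,.032),(362,220,.03),(351,156,.11),(369.5,173,.168),(201,179.5,.018),(183,147,.018),(212,145,.018),(188,214,.018),(219,211,.018)]:P(*a)
h=cv2.cvtColor(im,cv2.COLOR_RGB2HSV)
m=np.zeros(im.shape[:2],np.uint8);m[175:225,260:303]=1
m&=((h[...,0]<15)&(h[...,1]>90)).astype(np.uint8)
m[:,:]=cv2.morphologyEx(m,cv2.MORPH_OPEN,np.ones((2,2)))
n,l,s,ce=cv2.connectedComponentsWithStats(m);print(s,ce)
k=1+np.argmax(s[1:,4]);r=cv2.minAreaRect(np.argwhere(l==k)[:,::-1].astype(np.float32));print(r)
P(*r[0],.006); [P(*b,.006) for b in cv2.boxPoints(r)]
E
```

```text
(282.5, 199, 0.006) [0.5208 0.0308 0.006 ]
(293, 183, 0.006) [ 5.694e-01 -4.000e-04  6.000e-03]
(272, 216, 0.006) [0.4696 0.0618 0.006 ]
(364, 180, 0.032) [ 0.5744 -0.212   0.032 ]
(362, 220, 0.03) [ 0.4562 -0.2051  0.03  ]
(351, 156, 0.11) [ 0.6304 -0.1689  0.11  ]
(369.5, 173, 0.168) [ 0.5724 -0.2136  0.168 ]
(201, 179.5, 0.018) [0.5783 0.2747 0.018 ]
(183, 147, 0.018) [0.6777 0.3324 0.018 ]
(212, 145, 0.018) [0.6838 0.2447 0.018 ]
(188, 214, 0.018) [0.4747 0.3102 0.018 ]
(219, 211, 0.018) [0.4837 0.2182 0.018 ]
[[     0      0    640    400 255757]
 [   270    184     26     34    243]] [[319.53513296 199.49910266]
 [282.52263374 200.44444444]]
((282.5155334472656, 200.5105743408203), (6.234260082244873, 39.09557342529297), 34.2868766784668)
(282.5155334472656, 200.5105743408203, 0.006) [0.5162 0.0307 0.006 ]
(np.float32(268.92807), np.float32(214.9055), 0.006) [0.4729 0.071  0.006 ]
(np.float32(290.95206), np.float32(182.60365), 0.006) [0.5706 0.0058 0.006 ]
(np.float32(296.103), np.float32(186.11565), 0.006) [ 0.5599 -0.0098  0.006 ]
(np.float32(274.079), np.float32(218.4175), 0.006) [0.4624 0.0554 0.006 ]
```

View pics/crop.png

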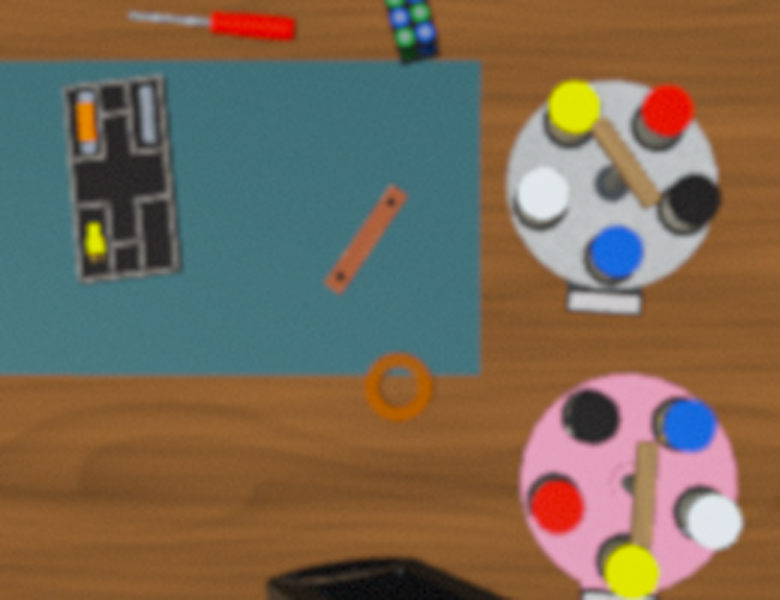

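The crop confirms it: the white-disc carousel is the target, with the yellow lid at crop (574,107), the wooden T handle lying along it, and the label at (605,300) in front. The busbar is at crop (366,239) and the tray is at left. Next I go to a hover over the bar.

Call:
{"name": "apply_moves", "arguments": {"rows": [[[100,27,-30,-6,0],[100,54,-60,-12,0],[100,81,-90,-20,0],[100,107,-119,-20,0],[100,134,-149,-20,0]]], "squeeze": 40}}

```text
time_s: 0.52
tool_pos: [0.2721, -0.4684, 0.2513]
orientation: [[0.963, 0.271, 0.0], [0.271, -0.963, -0.0], [0.0, 0.0, -1.0]]
ft_force: [1.1, 0.2, 0.2]
finger_gap: 0.085
gripper_force: 0.0
```

Call:
{"name": "apply_moves", "arguments": {"rows": [[[100,27,-30,0,0],[100,54,-60,0,0],[100,81,-90,0,0],[100,107,-119,0,0],[100,134,-149,0,0]]]}}

```text
time_s: 0.93
tool_pos: [0.3604, -0.2881, 0.2509]
orientation: [[0.963, 0.271, -0.0], [0.271, -0.963, 0.0], [-0.0, -0.0, -1.0]]
ft_force: [1.6, -0.3, 0.5]
finger_gap: 0.0855
gripper_force: 0.0
```

Call:
{"name": "apply_moves", "arguments": {"rows": [[[100,27,-30,0,0],[100,54,-60,0,0],[100,81,-90,0,0],[100,107,-119,0,0],[100,134,-149,0,0]]]}}

```text
time_s: 1.35
tool_pos: [0.449, -0.1083, 0.2511]
orientation: [[0.963, 0.271, -0.0], [0.271, -0.963, -0.0], [-0.0, 0.0, -1.0]]
ft_force: [1.4, -1.1, -0.4]
finger_gap: 0.0853
gripper_force: 0.0
```

Call:
{"name": "apply_moves", "arguments": {"rows": [[[100,26,-29,0,0.12],[100,52,-58,0,0.24],[100,78,-87,0,0.36],[100,104,-116,0,0.48],[100,104,-117,0,0.6]]]}}

```text
time_s: 1.77
tool_pos: [0.518, 0.0342, 0.2509]
orientation: [[0.959, -0.283, -0.0], [-0.283, -0.959, 0.002], [-0.001, -0.001, -1.0]]
ft_force: [-1.2, -0.9, -0.8]
finger_gap: 0.0855
gripper_force: 0.0
```

Call:
{"name": "apply_moves", "arguments": {"rows": [[[70,0,0,10,0.12],[70,0,0,20,0.24],[70,0,0,40,0.25],[70,0,0,40,0.25],[70,0,0,40,0.25]]]}}

```text
time_s: 2.18
tool_pos: [0.516, 0.0307, 0.2098]
orientation: [[0.861, -0.509, -0.004], [-0.509, -0.861, 0.001], [-0.004, 0.002, -1.0]]
ft_force: [-0.0, 0.0, 0.1]
finger_gap: 0.0595
gripper_force: 0.0
```

```bash
cat > bar.py <<'E'
from workcell import bot
from h import *
import sys
s=bot.get_state();c=bot.capture("wrist");im=c["img"]
cv2.imwrite(f"pics/{sys.argv[1]}.png",im[:,:,::-1])
R,t=wristRt(c,s);z=float(sys.argv[2])
h=cv2.cvtColor(im,cv2.COLOR_RGB2HSV)
m=((h[...,0]<13)&(h[...,1]>90)&(h[...,2]>90)).astype(np.uint8)
m=cv2.morphologyEx(m,cv2.MORPH_OPEN,np.ones((3,3)))
n,l,st,ce=cv2.connectedComponentsWithStats(m)
for k in np.argsort(-st[1:,4])[:4]+1:
    if st[k,4]<150: continue
    w=np.array([ray(c,u,v,z,R,t)[:2] for v,u in np.argwhere(l==k)],np.float32)*1000
    r=cv2.minAreaRect(w);print(st[k],ce[k].round(1),"world mm",r)
    if sys.argv[3:]: continue
    d=np.array([*np.array(r[0])/1000-s["tool_pos"][:2],0]);print("tool-frame offset mm",(s["orientation"].T@d*1000).round(1))
o=s["orientation"];print(s["tool_pos"],"yaw",np.degrees(np.arctan2(o[1,0],o[0,0])))
E
python3 bar.py w1 .006
```

```text
[  17    0  104   57 3391] [65.5 23.9] world mm ((741.798828125, 155.26986694335938), (99.9344253540039, 30.20547866821289), 83.39183807373047)
tool-frame offset mm [ 131.  -222.1   -0.8]
[ 302  102   25  117 2189] [313.8 159. ] world mm ((521.1530151367188, 34.18085861206055), (19.43509292602539, 119.15254211425781), 56.27707290649414)
tool-frame offset mm [ 2.6 -5.6 -0. ]
[ 380  239   65   47 1117] [420.  259.1] world mm ((370.03607177734375, -3.6042098999023438), (71.28036499023438, 56.184791564941406), 53.78984832763672)
tool-frame offset mm [-108.3  103.8    0.5]
[616 308  24  52 880] [629.8 333.5] world mm ((146.4408721923828, -180.60409545898438), (26.643064498901367, 77.79228210449219), 75.78619384765625)
tool-frame offset mm [-210.7  369.9    1.3]
[0.51603901 0.03067892 0.20981843] yaw -30.57335020233413
```

View pics/w1.png

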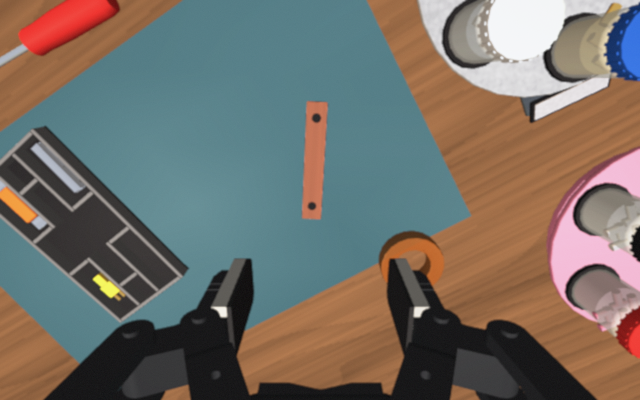

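The bar is at wrist (314,160), measured 119 x 19.4 mm as it should be, with a small offset to correct. I descend partway and recheck.

Call:
{"name": "apply_moves", "arguments": {"rows": [[[60,1,-2,25,0.02],[60,2,-4,50,0.04],[60,3,-6,75,0.055],[60,3,-6,100,0.055],[60,3,-6,100,0.055]]]}}

```text
time_s: 2.65
tool_pos: [0.5199, 0.0343, 0.1074]
orientation: [[0.831, -0.556, -0.008], [-0.556, -0.831, 0.001], [-0.007, 0.004, -1.0]]
ft_force: [-1.7, -0.0, -1.5]
finger_gap: 0.051
gripper_force: 0.0
```

```bash
python3 bar.py w2 .006
```

```text
[ 304  113   29  156 4049] [318.1 188.7] world mm ((521.2971801757812, 34.10089874267578), (19.64796257019043, 118.73784637451172), 56.360191345214844)
tool-frame offset mm [ 1.3 -0.6 -0. ]
[ 435  290   67   31 1096] [471.5 303.3] world mm ((375.2579650878906, -18.70086669921875), (58.531158447265625, 24.840547561645508), 46.74577713012695)
tool-frame offset mm [-90.8 124.4   1.1]
[  0   0  25  24 404] [9.6 8.5] world mm ((729.11865234375, 123.47823333740234), (22.19898796081543, 9.999767303466797), 86.30250549316406)
tool-frame offset mm [ 124.4 -190.4   -1.6]
[0.51988485 0.03429153 0.10739187] yaw -33.76478227267663
```

Call:
{"name": "apply_moves", "arguments": {"rows": [[[60,1,-1,30,0],[60,1,-1,60,0],[60,1,-1,85,0],[60,1,-1,98,0],[60,1,-1,98,0]]]}}

```text
time_s: 3.12
tool_pos: [0.5236, 0.0343, 0.0126]
orientation: [[0.831, -0.556, -0.003], [-0.556, -0.831, 0.0], [-0.002, 0.001, -1.0]]
ft_force: [0.1, -0.1, 0.3]
finger_gap: 0.0511
gripper_force: 0.0
```

Call:
{"name": "apply_moves", "arguments": {"rows": [[[60,-1,0,5,0],[60,-2,0,9,0],[45,-2,0,9,0],[35,-2,0,9,0],[35,-2,0,9,0]]]}}

```text
time_s: 3.53
tool_pos: [0.5234, 0.0354, 0.0055]
orientation: [[0.831, -0.556, 0.002], [-0.556, -0.831, -0.0], [0.002, -0.001, -1.0]]
ft_force: [-0.5, 0.1, 0.3]
finger_gap: 0.0299
gripper_force: 0.0
```

Call:
{"name": "apply_moves", "arguments": {"rows": [[[15,0,0,0,0],[15,0,0,0,0],[10,0,0,0,0],[10,0,0,0,0],[10,0,0,0,0]]], "squeeze": 40}}

```text
time_s: 3.95
tool_pos: [0.5232, 0.0354, 0.0053]
orientation: [[0.831, -0.556, 0.001], [-0.556, -0.831, -0.0], [0.001, -0.0, -1.0]]
ft_force: [-1.9, -1.2, 6.2]
finger_gap: 0.0164
gripper_force: 39.3
```

```bash
python3 bar.py w3 .006; python3 -c "
import cv2;cv2.imwrite('pics/w3c.png',cv2.resize(cv2.imread('pics/w3.png')[120:400,170:490],None,fx=2,fy=2))"
```

```text
[ 296  143   49  234 9385] [320.  254.5] world mm ((521.8746337890625, 35.79397964477539), (20.040847778320312, 119.79984283447266), 56.33235549926758)
tool-frame offset mm [-1.3  0.4 -0. ]
[0.52319094 0.03540724 0.00534558] yaw -33.75901079681297
```

View pics/w3c.png

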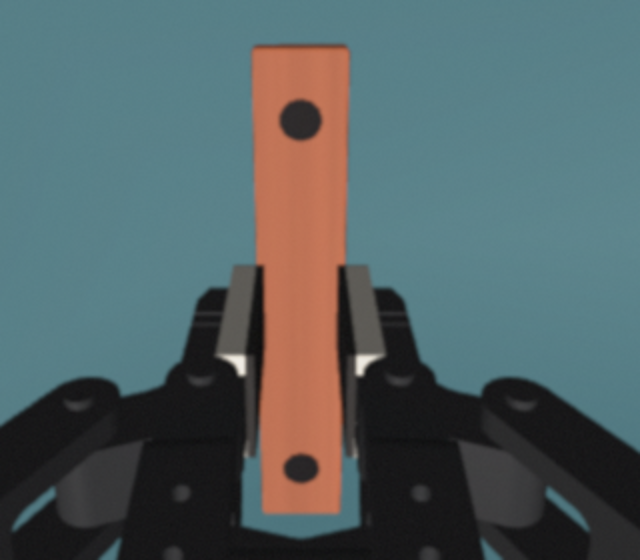

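The crop shows the bar seated squarely between both pads, with its far hole at (300,120) and near hole at (300,468). I lift and head toward the tray.

Call:
{"name": "apply_moves", "arguments": {"rows": [[[10,0,0,-10,0],[10,0,0,-30,0],[10,0,0,-60,0],[10,0,0,-90,0],[10,0,0,-120,0]]]}}

```text
time_s: 4.42
tool_pos: [0.5216, 0.0357, 0.1251]
orientation: [[0.831, -0.556, -0.002], [-0.556, -0.831, 0.0], [-0.002, 0.001, -1.0]]
ft_force: [0.2, 0.3, -1.3]
finger_gap: 0.016
gripper_force: 39.2
```

Call:
{"name": "apply_moves", "arguments": {"rows": [[[10,-4,-20,0,-0.1],[10,-10,-50,0,-0.2],[10,-15,-85,0,-0.3],[10,-20,-110,0,-0.4],[10,-20,-110,0,-0.5]]]}}

```text
time_s: 4.83
tool_pos: [0.5681, 0.1418, 0.1247]
orientation: [[0.997, -0.081, 0.002], [-0.081, -0.997, 0.002], [0.002, -0.002, -1.0]]
ft_force: [-0.2, -0.6, -1.6]
finger_gap: 0.0163
gripper_force: 39.3
```

```bash
python3 bar.py w4 .13
python3 - <<'E'
from workcell import bot
print(bot.get_state()["finger_gap"],bot.get_state()["gripper_force"])
E
```

```text
[ 296  143   49  234 9402] [319.9 254.8] world mm ((569.3079833984375, 141.55657958984375), (19.760637283325195, 115.98817443847656), 85.55891418457031)
tool-frame offset mm [1.3 0.1 0. ]
[ 67  96  21  47 160] [ 77.3 119.7] world mm ((643.639892578125, 228.69091796875), (17.704978942871094, 1.5104261636734009), 5.105418682098389)
tool-frame offset mm [ 68.3 -92.7   0.3]
[0.56806309 0.14179279 0.12474559] yaw -4.6591880423402365
0.01591604278971648 39.266307950019836
```

View pics/w4.png

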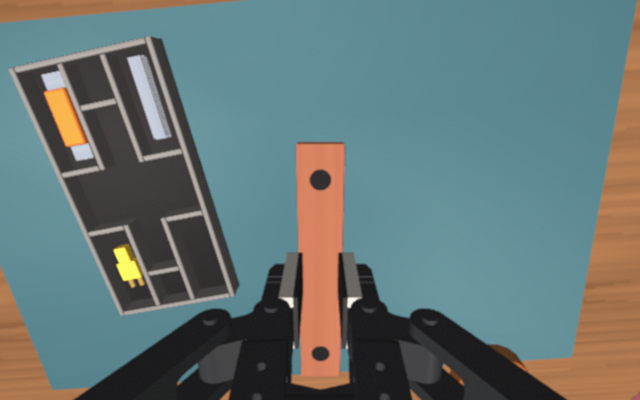

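The bar is held at (320,260). The tray's rim corners are at about (11,70), (152,38), (236,293) and (123,313).

```bash
cat > tray.py <<'E'
from workcell import bot
from h import *
import sys,json
def locate(c,R,t,cor,im,name):
    # outer rim corners by fitting lines to bright-rim edge: cornerless, via clicked corners
    g=cv2.cvtColor(im,cv2.COLOR_RGB2GRAY)
    p=cv2.cornerSubPix(g,np.float32(cor).reshape(-1,1,2),(4,4),(-1,-1),(3,40,.01)).reshape(-1,2)
    for q,l in((np.float32(cor),"click"),(p,"subpix")):
        w=np.array([ray(c,u,v,.018,R,t)[:2] for u,v in q])*1000
        e=[np.linalg.norm(w[i]-w[i-1]) for i in range(4)]
        a=[np.degrees(np.arctan2(*(w[i]-w[j])[::-1])) for i,j in((0,3),(1,2))]
        print(l,q.round(1).tolist(),"c",w.mean(0).round(1),"sides",np.round(e,1),"angles",np.round(a,2))
s=bot.get_state()
c=bot.capture("wrist");R,t=wristRt(c,s);im=c["img"]
cor=json.loads(sys.argv[1])
locate(c,R,t,cor,im,"w")
o=s["orientation"];print(s["tool_pos"],np.degrees(np.arctan2(o[1,0],o[0,0])))
E
python3 tray.py "[[11,70],[152,38],[236,293],[123,313]]"
python3 -c "
import cv2;cv2.imwrite('pics/w4c.png',cv2.resize(cv2.imread('pics/w4.png')[20:330,0:260],None,fx=1.9,fy=1.9,interpolation=2))"
```

```text
click [[11.0, 70.0], [152.0, 38.0], [236.0, 293.0], [123.0, 313.0]] c [580.5 275.9] sides [195.3  98.4 195.2  98. ] angles [7.32 7.22]
subpix [[10.600000381469727, 70.0], [152.0, 38.0], [236.0, 293.0], [119.19999694824219, 310.79998779296875]] c [581.1 276.6] sides [192.7  98.6 195.2 100.3] angles [6.74 7.22]
[0.56718692 0.14019542 0.12428185] -4.477733492133062
```

View pics/w4c.png

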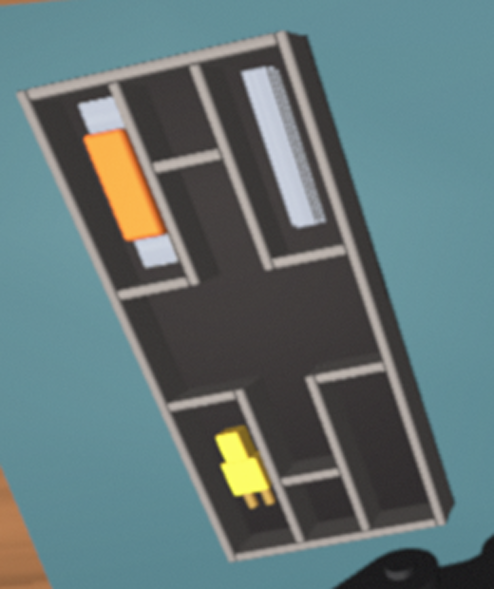

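```bash
python3 tray.py "[[9.5,68.4],[152.6,36.8],[235.3,295.3],[121.1,314.7]]" | grep -v subpix
python3 - <<'E'
from workcell import bot
from h import *
s=bot.get_state();c=bot.capture("wrist");R,t=wristRt(c,s)
q=[(157,168),(221,158),(338,468),(282,478)]
w=np.array([ray(c,u/1.9,v/1.9+20,.018,R,t)[:2] for u,v in q])*1000
print(w.round(1),w.mean(0))
cx,cy=580.8,276.2;o=s["orientation"]
print(o.T@(np.array([cx/1000,cy/1000,0])-s["tool_pos"])*1000, s["tool_pos"])
E
```

```text
click [[9.5, 68.4000015258789], [152.60000610351562, 36.79999923706055], [235.3000030517578, 295.29998779296875], [121.0999984741211, 314.70001220703125]] c [580.7 275.2] sides [197.4  99.3 197.6  98.9] angles [6.25 6.14]
[0.5666495  0.13914725 0.12399391] -5.009995852554006
[[644.6 293.8]
 [645.9 269.9]
 [518.5 255.8]
 [516.  280.3]] [581.2350928  274.96084129]
[   1.9734316  -138.57503336  123.81897038] [0.56641735 0.13840138 0.12386586]
```

The arm was still settling during those shots, so I hover over the tray, let it settle there, and measure the bar and tray in the same image.

Call:
{"name": "apply_moves", "arguments": {"rows": [[[10,0,-30,0,-0.05],[10,1,-65,0,-0.1],[10,2,-100,0,-0.15],[10,3,-125,0,-0.21],[10,3,-137,0,-0.21]]]}}

```text
time_s: 5.45
tool_pos: [0.5821, 0.276, 0.1243]
orientation: [[0.993, 0.121, 0.0], [0.121, -0.993, 0.001], [0.0, -0.001, -1.0]]
ft_force: [-0.4, -0.4, -0.8]
finger_gap: 0.0158
gripper_force: 39.3
```

Call:
{"name": "apply_moves", "arguments": {"rows": [[[10,0,0,10,0],[10,0,0,20,0],[10,0,0,30,0],[10,0,0,30,0],[10,0,0,30,0]]]}}

```text
time_s: 5.87
tool_pos: [0.5811, 0.2725, 0.0923]
orientation: [[0.993, 0.118, -0.004], [0.118, -0.993, -0.001], [-0.004, 0.001, -1.0]]
ft_force: [0.3, -0.4, -1.0]
finger_gap: 0.0161
gripper_force: 39.3
```

Call:
{"name": "apply_moves", "arguments": {"rows": [[[10,0,0,0,0],[10,0,0,0,0],[10,0,0,0,0],[10,0,0,0,0]]]}}

```text
time_s: 6.2
tool_pos: [0.5827, 0.2742, 0.095]
orientation: [[0.993, 0.12, 0.001], [0.12, -0.993, 0.0], [0.001, -0.0, -1.0]]
ft_force: [0.2, 0.2, -1.0]
finger_gap: 0.0161
gripper_force: 39.3
```

```bash
python3 bar.py w5 .095; python3 -c "
import cv2;cv2.imwrite('pics/w5c.png',cv2.resize(cv2.imread('pics/w5.png')[20:400,180:460],None,fx=1.5,fy=1.5,interpolation=2))"
```

```text
[ 295  142   50  234 9594] [319.8 252.6] world mm ((581.3137817382812, 273.73046875), (120.21111297607422, 20.612815856933594), 6.961298942565918)
tool-frame offset mm [-1.4  0.3 -0. ]
[573   0  67  14 626] [613.7   5. ] world mm ((702.0755615234375, 184.11781311035156), (4.193073272705078, 24.70377540588379), 6.899521350860596)
tool-frame offset mm [1.077e+02 1.037e+02 1.000e-01]
[0.5826929  0.27417169 0.0950209 ] yaw 6.89502803856449
```

View pics/w5c.png

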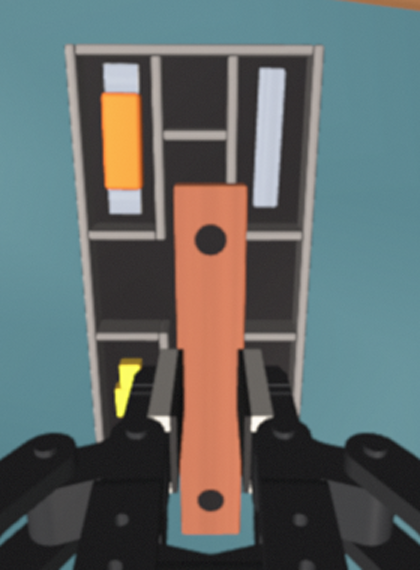

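Run:
```python
from workcell import bot
from h import *
s=bot.get_state();c=bot.capture("wrist");R,t=wristRt(c,s);o=s["orientation"]
print(s["tool_pos"],np.degrees(np.arctan2(o[1,0],o[0,0])))
Q={"cornL":(66,45),"cornR":(323,46),"endL":(163,139),"endR":(226,139),"wallLtop":(160.5,62),"wallLbot":(164,232),"wallRtop":(228,62),"wallRbot":(226,176),"recFL":(120,239),"recFR":(275,239),"recNL":(120,333),"recNR":(275,333),"outL":(88,300),"outR":(309,300),"inR295":(297,290)}
for k,(u,v) in Q.items():
    w=ray(c,u/1.5+180,v/1.5+20,.018,R,t); print(k,(o.T@(w-s["tool_pos"])*1000)[:2].round(1))
```

```text
[0.5825838  0.27427283 0.09494819] 6.905852790416521
cornL [ 98.7 -54.8]
cornR [98.3 43.9]
endL [ 63.5 -18.6]
endR [63.5  6.9]
wallLtop [ 92.6 -18.7]
wallLbot [ 24.6 -19.3]
wallRtop [92.6  7.4]
wallRbot [48.5  7.1]
recFL [ 21.5 -38.3]
recFR [21.4 28.4]
recNL [-23.1 -40.7]
recNR [-23.1  30.2]
outL [ -6.8 -54.2]
outR [-6.9 44.8]
inR295 [-2.1 39.2]
```

The bar is well aligned but needs about -6 mm along tool y: tray centre is at (-0.8, -5.6) in the tool frame, and the bar at (-1.4, 0.3). I correct this and descend to just above the walls.

Call:
{"name": "apply_moves", "arguments": {"rows": [[[10,0.5,-6,10,0],[10,0.5,-6,30,0],[10,0.5,-6,50,0],[10,0.5,-6,60,0],[10,0.5,-6,60,0]]]}}

```text
time_s: 6.72
tool_pos: [0.5792, 0.2798, 0.0303]
orientation: [[0.993, 0.121, -0.007], [0.121, -0.993, -0.002], [-0.007, 0.001, -1.0]]
ft_force: [-0.9, 0.4, -1.5]
finger_gap: 0.0164
gripper_force: 39.2
```

Call:
{"name": "apply_moves", "arguments": {"rows": [[[10,0,0,0,0],[10,0,0,0,0],[10,0,0,0,0],[10,0,0,0,0]]]}}

```text
time_s: 7.05
tool_pos: [0.5831, 0.2806, 0.0359]
orientation: [[0.993, 0.12, 0.003], [0.12, -0.993, 0.001], [0.003, -0.001, -1.0]]
ft_force: [-0.4, 0.3, -1.3]
finger_gap: 0.0157
gripper_force: 39.3
```

```bash
python3 bar.py w6 .036; python3 -c "
import cv2;cv2.imwrite('pics/w6c.png',cv2.resize(cv2.imread('pics/w6.png')[20:400,180:460],None,fx=1.5,fy=1.5,interpolation=2))"
```

```text
[ 295  142   51  235 9764] [319.8 253.4] world mm ((581.5256958007812, 280.1415100097656), (120.63835906982422, 20.74582862854004), 6.954574108123779)
tool-frame offset mm [-1.6  0.3 -0. ]
[269  87   5  81 277] [271.3 126.1] world mm ((644.468505859375, 307.3497619628906), (31.703716278076172, 1.3870818614959717), 5.616496562957764)
tool-frame offset mm [ 64.1 -19.2   0.2]
[0.58311511 0.28061709 0.03590259] yaw 6.909008903276104
```

View pics/w6c.png

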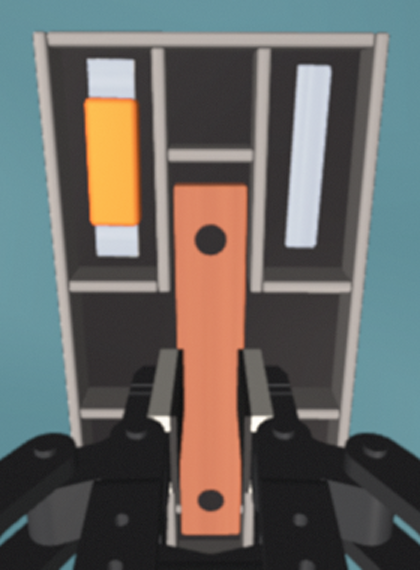

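Run:
```python
from workcell import bot
from h import *
s=bot.get_state();c=bot.capture("wrist");R,t=wristRt(c,s);o=s["orientation"]
print(s["tool_pos"])
Q={"cornL":(34,33),"cornR":(388,34),"endL":(170,162),"endR":(251,162),"wL":(166,62),"wR":(256,62),"wLb":(170,285),"wRb":(252,285),"recF":(100,293),"recFR":(320,293),"recN":(110,410),"recNR":(320,410)}
for k,(u,v) in Q.items():
    w=ray(c,u/1.5+180,v/1.5+20,.018,R,t); print(k,(o.T@(w-s["tool_pos"])*1000)[:2].round(1))
```

```text
[0.5828821  0.28053252 0.03568097]
cornL [ 97.5 -48.7]
cornR [97.3 50.1]
endL [ 62.  -11.6]
endR [62.  12.7]
wL [ 90.  -12.1]
wR [90.  13.4]
wLb [ 22.6 -12.6]
wRb [22.6 14. ]
recF [ 19.8 -35.5]
recFR [19.8 36.2]
recN [-24.4 -34.9]
recNR [-24.5  39.1]
```

The bar is centred within 1 mm both ways. I lower it gently.

Call:
{"name": "apply_moves", "arguments": {"rows": [[[10,-0.5,0.5,5,0],[10,-0.5,0.5,10,0],[10,-0.5,0.5,15,0],[10,-0.5,0.5,19,0],[10,-0.5,0.5,22,0]]]}}

```text
time_s: 7.57
tool_pos: [0.581, 0.2795, 0.0111]
orientation: [[0.993, 0.12, -0.002], [0.12, -0.993, -0.0], [-0.002, 0.0, -1.0]]
ft_force: [0.8, -0.1, -1.3]
finger_gap: 0.0159
gripper_force: 39.3
```

Call:
{"name": "apply_moves", "arguments": {"rows": [[[10,0,0,1,0],[10,0,0,2,0],[10,0,0,3,0],[10,0,0,4,0],[10,0,0,4,0]]]}}

```text
time_s: 7.98
tool_pos: [0.5818, 0.2798, 0.0086]
orientation: [[0.993, 0.12, 0.001], [0.12, -0.993, 0.0], [0.001, -0.0, -1.0]]
ft_force: [0.0, 0.5, -1.3]
finger_gap: 0.0158
gripper_force: 39.8
```

Call:
{"name": "apply_moves", "arguments": {"rows": [[[10,0,0,0,0],[10,0,0,0,0],[10,0,0,0,0]]]}}

```text
time_s: 8.23
tool_pos: [0.5818, 0.2798, 0.0086]
orientation: [[0.993, 0.12, 0.001], [0.12, -0.993, 0.0], [0.001, -0.0, -1.0]]
ft_force: [-0.2, 1.5, -1.8]
finger_gap: 0.0164
gripper_force: 39.6
```

Call:
{"name": "apply_moves", "arguments": {"rows": [[[10,0,0,0.5,0],[10,0,0,1,0],[10,0,0,1,0]]]}}

```text
time_s: 8.48
tool_pos: [0.5819, 0.2798, 0.0084]
orientation: [[0.993, 0.12, 0.0], [0.12, -0.993, -0.0], [0.0, 0.0, -1.0]]
ft_force: [-1.4, -1.3, 4.2]
finger_gap: 0.0158
gripper_force: 43.0
```

It is in contact with the floor. I release within the recess, then rise.

Call:
{"name": "apply_moves", "arguments": {"rows": [[[25,0,0,0,0],[30,0,0,0,0],[40,0,0,0,0],[45,0,0,0,0],[45,0,0,0,0]]]}}

```text
time_s: 8.9
tool_pos: [0.5815, 0.2797, 0.007]
orientation: [[0.993, 0.12, -0.0], [0.12, -0.993, -0.0], [-0.0, 0.0, -1.0]]
ft_force: [-0.0, -0.4, 0.1]
finger_gap: 0.0386
gripper_force: 0.0
```

Call:
{"name": "apply_moves", "arguments": {"rows": [[[45,0,0,-5,0],[45,0,0,-20,0],[45,0,0,-45,0],[45,0,0,-80,0],[45,0,0,-120,0]]]}}

```text
time_s: 9.32
tool_pos: [0.5803, 0.2793, 0.1278]
orientation: [[0.993, 0.12, -0.003], [0.12, -0.993, -0.001], [-0.003, 0.001, -1.0]]
ft_force: [0.7, -0.0, -0.8]
finger_gap: 0.0385
gripper_force: 0.0
```

Call:
{"name": "apply_moves", "arguments": {"rows": [[[80,-10,10,-35,0],[80,-20,30,-70,0],[100,-20,30,-70,0],[100,-20,30,-70,0]]]}}

```text
time_s: 9.65
tool_pos: [0.5671, 0.2474, 0.2029]
orientation: [[0.993, 0.119, 0.009], [0.119, -0.993, 0.002], [0.009, -0.001, -1.0]]
ft_force: [0.6, 0.6, 0.2]
finger_gap: 0.084
gripper_force: 0.0
```

```bash
python3 bar.py w7 .009; python3 -c "
import cv2;cv2.imwrite('pics/w7c.png',cv2.resize(cv2.imread('pics/w7.png')[20:400,130:510],None,fx=1.5,fy=1.5,interpolation=2))"
```

```text
[ 275   87   26  125 2682] [288.4 148.1] world mm ((580.7822875976562, 279.27398681640625), (120.44766998291016, 21.558862686157227), 6.924933910369873)
tool-frame offset mm [ 17.3 -30.    0.2]
[444   0  71  14 625] [485.2   4.7] world mm ((725.3291625976562, 129.95033264160156), (9.906486511230469, 59.57987976074219), 6.850688934326172)
tool-frame offset mm [143.  135.5   1.1]
[0.56713988 0.24741317 0.20294751] yaw 6.856293714684188
```

View pics/w7c.png

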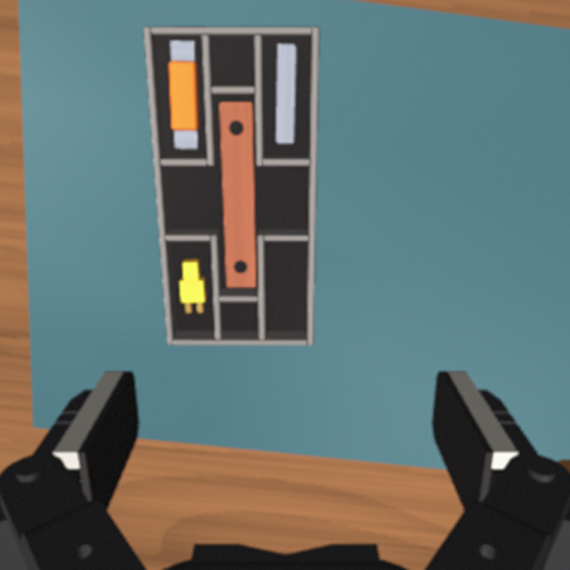

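The bar lies flat and centred: crop (238,195), measured at world (580.8, 279.3) mm, with the tray parts undisturbed. My ten views are now used, so the rest is done numerically. Next I go to a high hover at the carousel.

Call:
{"name": "apply_moves", "arguments": {"rows": [[[100,-6,38,-15,0],[100,-12,76,-35,0],[100,-18,114,-55,0],[100,-24,152,-75,0],[100,-28,180,-100,0]]]}}

```text
time_s: 10.12
tool_pos: [0.5573, 0.0648, 0.2938]
orientation: [[0.993, 0.121, -0.007], [0.121, -0.993, 0.0], [-0.007, -0.001, -1.0]]
ft_force: [0.6, 0.7, -0.6]
finger_gap: 0.0853
gripper_force: 0.0
```

Call:
{"name": "apply_moves", "arguments": {"rows": [[[100,-6,40,0,0],[100,-12,80,0,0],[100,-18,120,0,0],[100,-24,160,0,0],[100,-30,190,0,0]]]}}

```text
time_s: 10.53
tool_pos: [0.5515, -0.1283, 0.2948]
orientation: [[0.993, 0.119, -0.003], [0.119, -0.993, 0.001], [-0.003, -0.001, -1.0]]
ft_force: [0.8, 0.2, -0.1]
finger_gap: 0.0854
gripper_force: 0.0
```

Call:
{"name": "apply_moves", "arguments": {"rows": [[[100,-4,30,-10,-0.12],[100,-8,60,-20,-0.24],[100,-13,82,-20,-0.36],[100,-13,82,-20,-0.48],[100,-13,82,-20,-0.524]]]}}

```text
time_s: 10.95
tool_pos: [0.5487, -0.2101, 0.3145]
orientation: [[0.798, 0.603, -0.003], [0.603, -0.798, 0.002], [-0.001, -0.004, -1.0]]
ft_force: [0.1, 0.2, -0.6]
finger_gap: 0.0855
gripper_force: 0.0
```

Call:
{"name": "apply_moves", "arguments": {"rows": [[[100,0,0,0,0],[100,0,0,0,0],[100,0,0,0,0],[100,0,0,0,0],[100,0,0,0,0]]]}}

```text
time_s: 11.37
tool_pos: [0.5493, -0.2085, 0.3164]
orientation: [[0.799, 0.601, -0.0], [0.601, -0.799, 0.0], [-0.0, -0.0, -1.0]]
ft_force: [0.4, -0.2, 0.1]
finger_gap: 0.0853
gripper_force: 0.0
```

```bash
cat > car.py <<'E'
from workcell import bot
from h import *
import sys,pickle
s=bot.get_state();c=bot.capture("wrist");im=c["img"];R,t=wristRt(c,s)
pickle.dump((s,c),open("car.pkl","wb"));o=s["orientation"]
print(s["tool_pos"],np.degrees(np.arctan2(o[1,0],o[0,0])))
h=cv2.cvtColor(im,cv2.COLOR_RGB2HSV);H,S,V=[h[...,i].astype(int) for i in range(3)]
M={"yellow":(abs(H-29)<5)&(S>150)&(V>120),"red":((H<6)|(H>174))&(S>170)&(V>90),"blue":(abs(H-112)<12)&(S>150)&(V>90),"white":(S<25)&(V>215),"wood":(abs(H-15)<8)&(S>60)}
for k,m in M.items():
    n,l,st,ce=cv2.connectedComponentsWithStats(cv2.morphologyEx(m.astype(np.uint8),cv2.MORPH_OPEN,np.ones((3,3))))
    z={"wood":.168,"white":.11}.get(k,.11)
    for i in np.argsort(-st[1:,4])[:4]+1:
        if st[i,4]<250: continue
        w=np.array([ray(c,u,v,z,R,t)[:2] for v,u in np.argwhere(l==i)],np.float32)*1000
        r=cv2.minAreaRect(w);print(k,st[i],"rect",np.round(r[0],1),np.round(r[1],1),round(r[2],1),"z",z)
E
python3 car.py
```

```text
[ 0.54933358 -0.20847916  0.31644539] 36.94985697277225
yellow [ 315   41   51   54 2118] rect [ 633.5 -169. ] [45.7 47. ] 76.4 z 0.11
yellow [591   0  49  30 747] rect [ 814.9 -334.5] [23.1 41.5] 37.0 z 0.11
yellow [351 295  70  62 581] rect [ 439.1 -388.8] [ 10.5 114.9] 84.0 z 0.11
red [ 383  103   51   49 1919] rect [ 631.3 -255.3] [46.4 47.9] 32.0 z 0.11
red [118 302  39  33 886] rect [ 272.4 -145. ] [33.2 56.3] 81.2 z 0.11
blue [ 269  179   44   44 1528] rect [ 500.2 -207.3] [47.7 45.3] 36.5 z 0.11
blue [ 237  312   40   37 1095] rect [ 342.3 -270.5] [51.9 45.4] 12.6 z 0.11
white [ 241   96   48   50 1839] rect [ 552.1 -139.5] [46.8 45.8] 36.9 z 0.11
white [215 371  36  28 762] rect [ 255.6 -292.1] [45.4 41.5] 59.8 z 0.11
wood [     0      0    640    400 126428] rect [ 495.2 -226.2] [382.4 590.9] 37.0 z 0.168
wood [ 325  105   27  105 2184] rect [ 573.6 -209.8] [88.9 18.8] 34.7 z 0.168
wood [198 343  23  39 445] rect [ 324.3 -234.3] [48.9 21.4] 49.2 z 0.168
wood [248 288  30  28 349] rect [ 421.  -238.7] [24.2 30.8] 15.7 z 0.168
```

Handle found: centre (573.6, -209.8), 88.9 x 18.8 mm, angle 34.7°. The lids agree with it at r≈73 and ψ≈34.3°. Now I need the label heading.

Run:
```python
from h import *
s,c=pickle.load(open("car.pkl","rb"));Rw,tw=wristRt(c,s)
d=pickle.load(open("cams.pkl","rb"))
A=np.array([.5736,-.2098])
for nm,c,R,t in(("wrist",c,Rw,tw),("top",d["top"],d["top"]["R"],d["top"]["t"]),("scene",d["scene"],d["scene"]["R"],d["scene"]["t"])):
    im=c["img"];h=cv2.cvtColor(im,cv2.COLOR_RGB2HSV)
    for th in (150,180,205):
      m=((h[...,1]<40)&(h[...,2]>th)).astype(np.uint8)
      n,l,st,ce=cv2.connectedComponentsWithStats(m,connectivity=4)
      for i in range(1,n):
        if st[i,4]<25: continue
        p=ray(c,*ce[i],.02,R,t)[:2]-A
        if .095<np.hypot(*p)<.15 and p[0]<0:
            w=np.array([ray(c,u,v,.02,R,t)[:2] for v,u in np.argwhere(l==i)],np.float32)*1000
            r=cv2.minAreaRect(w);q=np.array(r[0])-A*1000
            print(nm,th,st[i],"rect",np.round(r[0],1),np.round(r[1],1),round(r[2],1),"dir",np.degrees(np.arctan2(q[1],q[0])).round(1),"r",np.hypot(*q).round(1))
```

```text
wrist 150 [252 182  18  18 171] rect [ 460.3 -181.2] [24.1 13.5] 86.3 dir 165.8 r 116.9
wrist 180 [253 182  17  17 147] rect [ 460.4 -181.7] [23.1 12.2] 85.5 dir 166.1 r 116.6
wrist 205 [253 183  16  16 122] rect [ 460.4 -181.3] [21.8 10.6] 86.4 dir 165.9 r 116.7
wrist 205 [333 207  15   7  37] rect [ 498.2 -282.4] [ 7.4 20.3] 60.2 dir -136.1 r 104.7
top 150 [350 218  23   6 122] rect [ 455.4 -203. ] [14.8 65. ] 0.0 dir 176.7 r 118.4
top 180 [351 218  21   5  88] rect [ 456.9 -203. ] [11.8 59.1] 0.0 dir 176.7 r 116.9
scene 205 [303 181  11  14  52] rect [ 459.2 -198.9] [60.6 13.9] 86.1 dir 174.5 r 114.9
```

Heading is 176.5° from the top label (176.7) and the wrist label edge (176.3), so I need about 142° CCW. Now the handle grasp.

Call:
{"name": "apply_moves", "arguments": {"rows": [[[100,6,5,30,0.02],[100,12,10,60,0.042],[100,18.6,15.6,90,0.042],[100,18.6,15.6,110,0.042],[100,18.6,15.6,110,0.042]]]}}

```text
time_s: 11.83
tool_pos: [0.5709, -0.2084, 0.2003]
orientation: [[0.824, 0.567, -0.01], [0.567, -0.824, 0.005], [-0.005, -0.01, -1.0]]
ft_force: [-0.9, 1.2, -0.4]
finger_gap: 0.0854
gripper_force: 0.0
```

Call:
{"name": "apply_moves", "arguments": {"rows": [[[80,0,0,20,0],[70,0,0,40,0],[70,0,0,58,0],[70,0,0,66,0],[70,0,0,66,0]]]}}

```text
time_s: 12.25
tool_pos: [0.5727, -0.2098, 0.1396]
orientation: [[0.824, 0.567, -0.003], [0.567, -0.824, 0.001], [-0.001, -0.003, -1.0]]
ft_force: [0.2, -0.3, -0.9]
finger_gap: 0.0598
gripper_force: 0.0
```

Call:
{"name": "apply_moves", "arguments": {"rows": [[[70,0,0,0,0],[70,0,0,0,0],[70,0,0,0,0]]]}}

```text
time_s: 12.5
tool_pos: [0.5746, -0.2108, 0.1428]
orientation: [[0.824, 0.567, 0.003], [0.567, -0.824, -0.002], [0.001, 0.003, -1.0]]
ft_force: [-0.4, -0.2, 0.4]
finger_gap: 0.0598
gripper_force: 0.0
```

```bash
python3 car.py | grep -v white
```

```text
[ 0.57458138 -0.21082815  0.14282512] 34.527763401011086
yellow [ 268   45  100  105 7691] rect [ 634.3 -169. ] [46.9 47.5] 86.7 z 0.11
red [ 400  153   96   91 6534] rect [ 631.6 -253.7] [51.4 48.1] 86.6 z 0.11
blue [ 237  298   48   64 2013] rect [ 503.9 -218.7] [48.4 23.9] 16.9 z 0.11
wood [     0      0    640    400 104377] rect [ 596.  -179.4] [141.  269.4] 41.7 z 0.168
wood [  238   181   166   215 13534] rect [ 576.2 -211.1] [95.9 69.1] 33.1 z 0.168
wood [251 258  38  43 864] rect [ 572.6 -189.7] [12.6 19.5] 5.4 z 0.168
wood [449 385  31  15 355] rect [ 572.4 -288.9] [ 7.9 13.5] 34.2 z 0.168
```

Call:
{"name": "apply_moves", "arguments": {"rows": [[[40,0,0,0,0],[30,0,0,0,0],[15,0,0,0,0],[5,0,0,0,0],[5,0,0,0,0]]], "squeeze": 60}}

```text
time_s: 12.97
tool_pos: [0.5732, -0.2097, 0.1411]
orientation: [[0.824, 0.567, -0.001], [0.567, -0.824, 0.001], [-0.0, -0.002, -1.0]]
ft_force: [-3.2, 2.4, 4.6]
finger_gap: 0.0168
gripper_force: 63.7
```

Call:
{"name": "apply_moves", "arguments": {"rows": [[[5,0,0,0,0],[5,0,0,0,0],[5,0,0,0,0]]]}}

```text
time_s: 13.22
tool_pos: [0.5732, -0.2097, 0.1411]
orientation: [[0.824, 0.567, -0.001], [0.567, -0.824, 0.001], [-0.0, -0.002, -1.0]]
ft_force: [-4.1, 3.7, 5.1]
finger_gap: 0.0169
gripper_force: 63.9
```

Call:
{"name": "apply_moves", "arguments": {"rows": [[[5,0,0,0,-0.05],[5,0,0,0,-0.12],[5,0,0,0,-0.2],[5,0,0,0,-0.28],[5,0,0,0,-0.35]]]}}

```text
time_s: 13.63
tool_pos: [0.573, -0.2095, 0.1411]
orientation: [[0.576, 0.817, -0.002], [0.817, -0.576, 0.002], [0.0, -0.002, -1.0]]
ft_force: [-4.8, 3.4, 6.0]
finger_gap: 0.0174
gripper_force: 64.0
```

Call:
{"name": "apply_moves", "arguments": {"rows": [[[5,0,0,0,-0.07],[5,0,0,0,-0.14],[5,0,0,0,-0.21],[5,0,0,0,-0.28],[5,0,0,0,-0.35]]]}}

```text
time_s: 14.05
tool_pos: [0.5728, -0.2094, 0.1411]
orientation: [[0.262, 0.965, -0.002], [0.965, -0.262, 0.002], [0.001, -0.003, -1.0]]
ft_force: [-5.5, 5.0, 6.3]
finger_gap: 0.017
gripper_force: 64.0
```

Turning smoothly with low forces, so I continue.

Call:
{"name": "apply_moves", "arguments": {"rows": [[[5,0,0,0,-0.07],[5,0,0,0,-0.14],[5,0,0,0,-0.21],[5,0,0,0,-0.28],[5,0,0,0,-0.35]]]}}

```text
time_s: 14.47
tool_pos: [0.5726, -0.2094, 0.1411]
orientation: [[-0.085, 0.996, -0.003], [0.996, 0.085, 0.002], [0.002, -0.003, -1.0]]
ft_force: [-5.9, 4.1, 6.7]
finger_gap: 0.0169
gripper_force: 64.1
```

Call:
{"name": "apply_moves", "arguments": {"rows": [[[5,0,0,0,-0.07],[5,0,0,0,-0.14],[5,0,0,0,-0.21],[5,0,0,0,-0.28],[5,0,0,0,-0.35]]]}}

```text
time_s: 14.88
tool_pos: [0.5724, -0.2094, 0.1411]
orientation: [[-0.422, 0.907, -0.004], [0.907, 0.422, 0.002], [0.003, -0.003, -1.0]]
ft_force: [-6.8, 4.2, 7.6]
finger_gap: 0.0169
gripper_force: 64.1
```

Call:
{"name": "apply_moves", "arguments": {"rows": [[[5,0,0,0,-0.07],[5,0,0,0,-0.14],[5,0,0,0,-0.21],[5,0,0,0,-0.28],[5,0,0,0,-0.35]]]}}

```text
time_s: 15.3
tool_pos: [0.5722, -0.2096, 0.1411]
orientation: [[-0.707, 0.707, -0.004], [0.707, 0.707, 0.001], [0.004, -0.002, -1.0]]
ft_force: [-8.0, 4.1, 7.9]
finger_gap: 0.0172
gripper_force: 64.2
```

Call:
{"name": "apply_moves", "arguments": {"rows": [[[5,0,0,0,-0.07],[5,0,0,0,-0.14],[5,0,0,0,-0.21],[5,0,0,0,-0.28],[5,0,0,0,-0.35]]]}}

```text
time_s: 15.72
tool_pos: [0.5721, -0.2098, 0.1411]
orientation: [[-0.907, 0.421, -0.004], [0.421, 0.907, 0.001], [0.005, -0.001, -1.0]]
ft_force: [-8.7, 3.5, 8.2]
finger_gap: 0.0169
gripper_force: 64.2
```

```bash
python3 car.py | grep -v white
```

```text
[ 0.57205376 -0.20977616  0.14114742] 155.07327105910795
yellow [ 271   44  100  106 7846] rect [ 505.2 -178.4] [47.  47.8] 55.6 z 0.11
red [ 404  153   97   91 6567] rect [ 580.5 -137.4] [48.6 49.9] 81.7 z 0.11
blue [215 289  46  29 734] rect [ 589.8 -269.5] [29.  14.4] 82.6 z 0.11
wood [    0     0   483   400 80415] rect [ 496.8 -237.7] [121.  202.1] 8.4 z 0.168
wood [  412   212   228   188 23376] rect [ 616.5 -126.1] [118.3  57.2] 29.5 z 0.168
wood [  289   181    63   209 10201] rect [ 568.7 -208.4] [26.2 91.8] 65.1 z 0.168
wood [614 208  26  30 492] rect [588.2 -96.8] [ 8.5 11.7] 81.1 z 0.168
```

Call:
{"name": "apply_moves", "arguments": {"rows": [[[5,0,0,0,-0.08],[5,0,0,0,-0.16],[5,0,0,0,-0.24],[5,0,0,0,-0.31],[5,0,0,0,-0.35]]]}}

```text
time_s: 16.18
tool_pos: [0.572, -0.21, 0.1411]
orientation: [[-0.996, 0.085, -0.005], [0.085, 0.996, 0.001], [0.005, 0.0, -1.0]]
ft_force: [-8.8, 3.7, 7.7]
finger_gap: 0.0172
gripper_force: 64.2
```

Call:
{"name": "apply_moves", "arguments": {"rows": [[[5,0,0,0,-0.01],[5,0,0,0,-0.01],[5,0,0,0,-0.01],[5,0,0,0,-0.01]]]}}

```text
time_s: 16.52
tool_pos: [0.572, -0.21, 0.1411]
orientation: [[-0.997, 0.078, -0.005], [0.078, 0.997, 0.001], [0.005, 0.0, -1.0]]
ft_force: [-8.1, 3.5, 7.4]
finger_gap: 0.0171
gripper_force: 64.1
```

```bash
python3 car.py | grep -E "yellow|red|\[ 0.57"
python3 - <<'E'
from workcell import bot
from h import *
s,c=pickle.load(open("car.pkl","rb"));Rw,tw=wristRt(c,s)
ct=bot.capture("top");cs=bot.capture("scene")
A=np.array([.5734,-.2098])
for nm,c,R,t in(("wrist",c,Rw,tw),("top",ct,ct["R"],ct["t"]),("scene",cs,cs["R"],cs["t"])):
    h=cv2.cvtColor(c["img"],cv2.COLOR_RGB2HSV)
    for th in(160,200):
      m=((h[...,1]<40)&(h[...,2]>th)).astype(np.uint8);n,l,st,ce=cv2.connectedComponentsWithStats(m,connectivity=4)
      for i in range(1,n):
        if st[i,4]<25: continue
        for z in(.015,.03):
          w=np.array([ray(c,u,v,z,R,t)[:2] for v,u in np.argwhere(l==i)],np.float32)
          r=cv2.minAreaRect(w*1000);q=np.array(r[0])/1000-A
          if .09<np.hypot(*q)<.15 and q[0]<0: print(nm,th,z,st[i],np.round(r[0],1),np.round(r[1],1),round(r[2],1),"dir",np.degrees(np.arctan2(q[1],q[0])).round(1))
# busbar/bystander check in scene/top vs start
d=pickle.load(open("cams.pkl","rb"))
df=np.abs(ct["img"].astype(int)-d["top"]["img"]).max(2)[60:250,140:320]>60
n,l,st,ce=cv2.connectedComponentsWithStats(df.astype(np.uint8))
print([(r[:2]+[140,60]).tolist()+r[2:].tolist() for r in st[1:] if r[4]>15])
E
```

```text
[ 0.57199136 -0.20999745  0.14112474] 175.52783352814595
yellow [ 271   44  100  106 7852] rect [ 498.9 -204.3] [47.2 47.3] 49.4 z 0.11
red [ 406  154   94   90 6489] rect [ 554.5 -139.5] [49.2 48.3] 1.9 z 0.11
wrist 160 0.015 [ 269   18   98   25 2248] [ 457.  -203.2] [67.9 14.7] 86.2 dir 176.8
wrist 160 0.03 [ 269   18   98   25 2248] [ 458.8 -203.2] [64.1 13.9] 86.2 dir 176.7
wrist 200 0.03 [ 140  158   91   85 5834] [ 569.4 -313.2] [67.2 67.9] 89.9 dir -92.2
top 160 0.015 [391 181   9  15  78] [ 550.2 -309.8] [17.2 47.4] 62.8 dir -103.1
top 160 0.03 [391 181   9  15  78] [ 548.2 -307.3] [17.  46.9] 62.8 dir -104.5
top 160 0.015 [382 198  13  13  50] [ 505.6 -283.3] [11.8 50.5] 52.6 dir -132.7
top 160 0.03 [382 198  13  13  50] [ 504.1 -281.1] [11.7 50. ] 52.6 dir -134.2
top 200 0.015 [392 183   8  13  57] [ 548.3 -308.9] [14.6 40.6] 62.8 dir -104.2
top 200 0.03 [392 183   8  13  57] [ 546.4 -306.3] [14.4 40.2] 62.8 dir -105.6
scene 200 0.015 [297 181  17  35 212] [ 487.3 -172.1] [138.3  46.1] 45.0 dir 156.3
scene 200 0.03 [297 181  17  35 212] [ 492.8 -161. ] [136.   45.4] 45.0 dir 148.8
[[196, 160, 10, 40, 287], [269, 182, 26, 36, 265], [301, 213, 18, 31, 306], [294, 241, 10, 9, 53]]
```

The jar is at 175.8° against a label heading of 176.5°. Both come from the same image and are within 1°. Carousel held with 64 N and still; I let it rest a moment and hand in.

Call:
{"name": "apply_moves", "arguments": {"rows": [[[5,0,0,0,0],[5,0,0,0,0],[5,0,0,0,0],[5,0,0,0,0],[5,0,0,0,0]]]}}

```text
time_s: 17.08
tool_pos: [0.572, -0.21, 0.1411]
orientation: [[-0.997, 0.078, -0.005], [0.078, 0.997, 0.001], [0.005, 0.0, -1.0]]
ft_force: [-7.6, 3.4, 7.2]
finger_gap: 0.017
gripper_force: 64.1
```

```bash
python3 -c "
from workcell import bot
s=bot.get_state();print(s['gripper_force'],s['joint_velocities'].round(2));print(bot.hand_in())"
```

```text
64.13329250034622 [ 0.01  0.02  0.15 -0.02 -0.01 -0.04]
the job is handed in; nothing more can be done
None
```

The job is handed in, with no verdict returned: the busbar lies flat in the tray's middle compartment, released, and the gripper is holding the carousel still by its handle (64 N) with the yellow-lidded jar within about 1° of the front.

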